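# Find the stamped crate and push it to the dispatch line

### The arm

A 6-joint arm with a two-finger parallel gripper is mounted at the origin on the work surface; the furniture and walls round the work are solid. World frame = base frame: x ahead of the robot, y to its left, z up, the work surface at z = 0. Lengths are in m, angles in rad, forces in N, time in s.
With the tool pointing down it reaches from about 0.425 to 0.95 m from the base axis. Payload 3.5 kg.
Tool frame: the origin (TCP) lies at the very end of the fingers, on their centre line; the grasp point (between the pads) lies ctrl.pinch_z behind it (ctrl.pinch_z is the distance from the TCP to the grasp point, in m); z points along the fingers, y is the line along which they close (so a half turn about z gives the same grasp; the last joint's range is limited). The gripper opens to 85 mm and grips with 20 to 120 N. Pads are 22 mm wide; open, the fingers measure 114 mm over their backs; the gripper's body (76 mm by 85 mm) begins 54 mm behind the grasp point. The pads swing forward as they close: fully open they stand 13 mm farther back than shut.
Start: joints at [-1.415, 0.286, 1.577, -0, 1.279, -0.15], TCP at [0.203, -0.644, 0.231] pointing down, gripper open.
Joint ranges: [-2.77, 2.77], [-0.9, 2.22], [0.21, 2.48], [-1.53, 4.67], [0.24, 2.81], [-2.84, 2.84]. Speed limits (rad/s): [2.79, 2.79, 3.14, 3.14, 3.14, 3.14].

### API

Orientations are given as a unit quaternion [x, y, z, w].
In Python, from plant import ctrl gives the robot as it stands.
- The arm moves only by the tool drive_effector, called after "Call:" in YAML: its name, and indented under it one key for each argument. Schema: {"type":"object","properties":{"rows":{"type":"object","properties":{"offsets":{"type":"array","items":{"type":"array","items":{"type":"number"},"minItems":7,"maxItems":7},"minItems":1,"maxItems":10}},"additionalProperties":false,"required":["offsets"]},"clamp_n":{"type":"number"},"only":{"type":"string"},"quiet":{"type":"boolean"},"lines":{"type":"string"}},"required":["rows"],"additionalProperties":false}. rows is an object whose key "offsets" holds a list of rows, 1 to 10 of them, each of 7 numbers: dx, dy, dz in parts of the range, where 1.0 means 50 cm, then a rotation vector rx, ry, rz in normalised numbers (1 is pi rad), then the opening from 0.0 (shut) to 1.0 (fully open); each row is the pose to reach, as a shift and turn from the pose commanded when the call began, along the tool's axes at that moment; what a row does not reach only later rows make up. A row lasts 1/8 s, in which the tool goes at most 0.0625 m and 0.188 rad, less where a joint would pass 70% of its speed; a pose out of reach is approached as far as the arm can. The fingers move at their own pace and stop on an object; clamp_n is the grip in N (left out, the last holds). Time passes only in rows, so rows that do not move let the fingers close. The tool returns the time, the measured TCP pose, the force, the opening and the grip force at its end. only (a regular expression) keeps the lines of the reply that match it, lines (a string "A,B") keeps lines A to B, and quiet returns only ok. No shift or turn number may pass 1 either way. Input that does not fit is refused with a message, and nothing moves.
- ctrl.get_state(): the state, without advancing time (a new reading comes with each control period).
- ctrl.read_camera(name): name is "scene" or "top" or "wrist"; returns a dict with "pixels" (400x640x3 uint8, red, green, blue), "camera_matrix" (3x3 intrinsics, pixels), "dist_coeffs" ([k1, k2, p1, p2, k3] as OpenCV has them; the pictures are not rectified), "xyz" and "orientation" of the camera in the world. Camera axes: x right, y down, z forward; pixel columns grow to the right and rows downward; lengths in m; the calibration is good to about 2 mm. A picture is of the moment at which its call begins. There is no depth.
- ctrl.sign_off(): hands the job in; it is judged then, once.
Trained networks look in the newest picture that a camera, given by its name, has taken for a name from the list of things; names that differ only in an ending like _2 or _b are one class to them, and where a whole thing is asked for, a point or a joint stands for the part that bears it (a point fixed in the world has none). Each returns a list of dicts, best first, with "conf" (0 to 1); they miss things now and then, are a little off and sometimes report something else, mostly with a low value. They report only what shows in the picture. A call takes as long as a camera call.
- ctrl.recognise(camera, thing): "position" ([x, y, z] in m, in world coordinates, good to about 4 mm: the middle of the surface that is visible of it).
- ctrl.masks_of(camera, thing): "region" (400x640 bool, what is visible of it).
- ctrl.mark_of(camera, thing): "position" ([x, y, z] in m, in world coordinates, good to about 4 mm: a listed point, or the origin of a listed thing).
The state is a dict: "time": time; "qpos": joint angles; "dq": joint speeds; "joint_efforts": joint torques, N m; "eef_pos": TCP position; "tcp_rot": TCP orientation; "contact_force": force on the tool from outside, world axes, zero at the start; "wrist_torque": the same for the moment, N m; "opening": opening from 0.0 (shut) to 1.0 (fully open); "finger_force": force on a finger pad.
Only numpy, scipy, OpenCV 4.12 (cv2) and the standard library are available. Lean on these libraries where they do the work, as an engineer would, in place of code of your own. Each camera call takes 0.05 s, during which the arm holds its last target. There are 200 camera calls.

### The job

One of the two small plywood parts crates has a stamp, a ring with a cross in it, burnt into its underside: push at the top of each crate to tip it over away from you onto its back, so that both undersides face you and can be read. Only when both lie on their backs, push the stamped crate sideways along the table until it lies flush along its own side of the aluminium fence, our dispatch line, and take the hand away. Only touch and push: do not pick up or carry a crate, leave the unstamped crate lying well clear of the fence, and leave the other things where they are.

Things in the scene. Friction and masses are not known exactly. Their poses are not given: they have to be found in the camera images.
- crate_a: plywood parts crate, empty, open-topped, loose, upright at the start: 60 mm deep (x), 90 wide (y), 85 high (z), walls 6 mm, 0.14 to 0.28 kg. Origin: centre of the underside; z out of the open top, x away from the robot (within 0.3 rad), y to its left. On its back: x down, z away from the robot, underside upright facing the robot, origin 30 mm above the table, crate 60 mm high
- crate_b: the other crate, just alike (60x90x85 mm, same origin and axes). Both: a push along x near the top of the near wall tips it about its far bottom edge without sliding (friction 0.5 to 0.72); past 45 degrees it falls over by itself and then reaches 85 mm away from the robot, from its underside
- stamp (a point): centre of the stamp, a dark burnt ring 34 mm across with a diagonal cross in it, in the middle of the underside of one crate, let in 4 mm; the other crate's underside is plain. Out of sight until the crate is tipped; whether that is the left or the right crate changes
- fence: aluminium rip fence clamped to the table, immovable: a channel 420 mm long (its x, away from the robot), 115 mm wide (its y), 64 mm high plus two knobs of 27 mm. Origin: centre of the underside; its flat upright sides lie at y = +58 and -58 mm. One crate stands on each side, 50 to 130 mm away; the stamped one goes against the side it stands on
- overarm (a point): not to be touched: underside of the green overarm tube, fixed, which runs from front to back above the left part of the table, about 70 mm thick, its top 0.42 m above the table; an arm coming from the left must pass over it (fingertips at 0.45 m or more)
- wax_tin: bystander, leave alone: round tin with a dark green lid, 66 mm across, 24 high; origin at the centre of its underside
- wedge: bystander, leave alone: oak wedge, 32x110x21 mm; origin at the centre of its underside
- bolt: bystander, leave alone: hex bolt standing on its head, 53 mm high; origin at the centre of its underside
- nut: bystander, leave alone: hex nut, 20 mm, 10 high; origin at the centre of its underside
- pencil: bystander, leave alone: red pencil, 183 mm long, lying on top of the fence; origin at the centre of its underside

How it is judged:
By the outcome, as a careful person would: the job done as asked, in the order asked, and still so for the second after the job is handed in, with the robot touching nothing.
It also fails if it takes over 62 s, if anything falls off the work surface, if the arm or the gripper's body presses on something with over 40 N, if the wrist force passes 120 N, or if a joint passes its speed limit or range.

## Working session

There is one attempt and no reset: what is moved stays moved. The work goes in short steps, Python scripts to look and compute and a tool call to move; the robot and the scene stay as the last step left them, time stands still between calls to the robot, and variables do not carry over. Pictures are saved under pics/ and viewed, at most 10 in all, crops included, and the job is handed in when it is done.

```bash
ls; mkdir -p pics; cat > h.py <<'E'
from plant import ctrl
import numpy as np, cv2
from scipy.spatial.transform import Rotation as R
def pic(c,n):
    r=ctrl.read_camera(c); cv2.imwrite(f'pics/{n}.png',r['pixels'][:,:,::-1]); return r
def ray(r,uv):
    p=cv2.undistortPoints(np.array([[uv]],float),r['camera_matrix'],np.array(r['dist_coeffs']))[0,0]
    d=R.from_quat(r['orientation']).apply([p[0],p[1],1]); return np.array(r['xyz']),d
def atz(r,uv,z):
    o,d=ray(r,uv); return o+d*(z-o[2])/d[2]
def tri(r1,u1,r2,u2):
    o1,d1=ray(r1,u1);o2,d2=ray(r2,u2)
    s=np.linalg.lstsq(np.c_[d1,-d2],o2-o1,rcond=None)[0]
    a=o1+s[0]*d1;b=o2+s[1]*d2; return (a+b)/2,np.linalg.norm(a-b)
E
python3 - <<'E'
from h import *
np.set_printoptions(precision=3,suppress=True)
for c in ['scene','top']:
    r=pic(c,c+'0'); print(c,r['xyz'],R.from_quat(r['orientation']).as_matrix()[:,2])
    for t in ['crate_a','fence','overarm','wax_tin','wedge','bolt','nut','pencil']:
        for m in ctrl.mark_of(c,t)[:3]: print(t,'mark',np.array(m['position']),round(m['conf'],2))
s=ctrl.get_state();print(s['time'],s['eef_pos'],R.from_quat(s['tcp_rot']).as_matrix(),ctrl.pinch_z)
E
```

```text
pics
scene [-0.49   0.55   0.971] [ 0.737 -0.365 -0.569]
crate_a mark [ 0.465  0.176 -0.001] 0.62
crate_a mark [ 0.454 -0.26   0.002] 0.6
fence mark [ 0.405 -0.035  0.002] 0.78
nut mark [0.434 0.059 0.001] 0.57
top [0.371 0.045 1.242] [ 0.097  0.015 -0.995]
crate_a mark [0.468 0.179 0.001] 0.98
crate_a mark [ 0.45  -0.261  0.006] 0.6
fence mark [ 0.406 -0.028 -0.002] 0.78
fence mark [0.469 0.179 0.004] 0.53
wax_tin mark [0.543 0.307 0.002] 0.83
wax_tin mark [ 0.405 -0.027  0.   ] 0.65
wax_tin mark [ 0.433  0.06  -0.002] 0.26
wedge mark [0.401 0.316 0.003] 0.57
bolt mark [ 0.43   0.057 -0.002] 0.69
bolt mark [ 0.424 -0.119 -0.001] 0.44
nut mark [ 0.428  0.06  -0.003] 0.61
nut mark [ 0.427 -0.118 -0.005] 0.24
pencil mark [ 0.442 -0.068  0.065] 0.78
pencil mark [0.465 0.179 0.003] 0.4
0.9 [ 0.203 -0.644  0.231] [[ 0.954  0.301  0.   ]
 [ 0.301 -0.954 -0.   ]
 [ 0.     0.    -1.   ]] 0.0187
```

View pics/scene0.png

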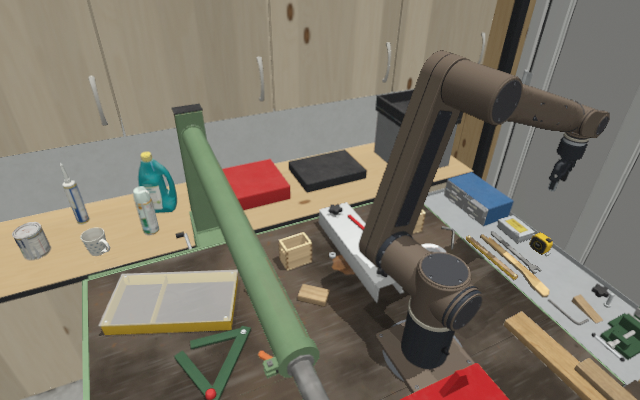

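View pics/top0.png

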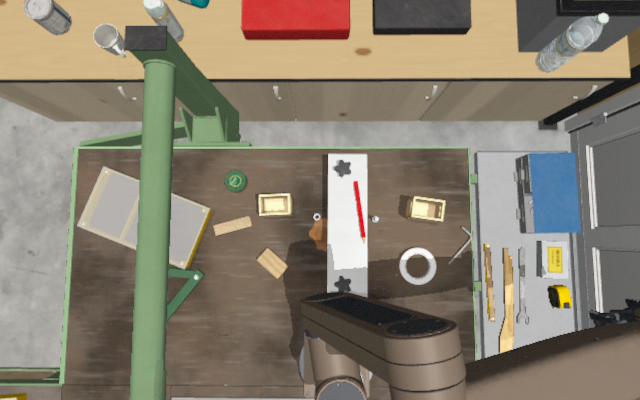

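Scene: the crates stand left and right of the white fence. In the top view they are at (274,204) and (426,208), with the fence at (347,224). Next I'll measure crate yaw, the fence line and the overarm.

```bash
python3 - <<'E'
from h import *
np.set_printoptions(precision=3,suppress=True)
r=ctrl.read_camera('top')
def rect(m,z):
    ys,xs=np.nonzero(m); P=np.array([atz(r,(x,y),z)[:2] for x,y in zip(xs,ys)]).astype(np.float32)
    b=cv2.minAreaRect(P*1000); return b,len(xs)
for t,z in [('crate_a',.085),('fence',.064),('wax_tin',.024),('bolt',.053),('nut',.01)]:
    for m in ctrl.masks_of('top',t)[:3]: print(t,round(m['conf'],2),rect(m['region'],z))
for uv in [(141,150),(174,150),(172,300)]: print('tube',uv,atz(r,uv,.385))
print('fence edges z.064',[atz(r,u,.064) for u in [(328,154),(367,154),(328,280),(367,280)]])
for uv in [(317,216),(376,218)]: print('b/n',atz(r,uv,0),atz(r,uv,.053))
r=pic('wrist','w0'); print(r['xyz'],R.from_quat(r['orientation']).as_matrix()[:,2],r['camera_matrix'][0])
E
```

```text
crate_a 0.94 (((458.7779541015625, 180.94412231445312), (66.45636749267578, 100.88473510742188), 0.4868888258934021), 775)
crate_a 0.76 (((447.9149169921875, -249.31118774414062), (107.57283020019531, 66.15316772460938), 81.94812774658203), 834)
fence 0.74 (((408.8729248046875, -27.540748596191406), (117.41480255126953, 413.849365234375), 89.4621810913086), 5337)
fence 0.21 (((461.6046142578125, 183.43606567382812), (64.70369720458984, 96.89323425292969), 0.5005728602409363), 727)
wax_tin 0.78 (((537.8211059570312, 307.9591064453125), (61.44514846801758, 64.60994720458984), 0.06728440523147583), 381)
bolt 0.69 (((463.979736328125, 183.11126708984375), (68.0923080444336, 100.31365966796875), 0.11918739974498749), 746)
tube (141, 150) [0.556 0.437 0.385]
tube (174, 150) [0.556 0.365 0.385]
tube (172, 300) [0.238 0.357 0.385]
fence edges z.064 [array([0.613, 0.027, 0.064]), array([ 0.613, -0.088,  0.064]), array([0.246, 0.027, 0.064]), array([ 0.247, -0.085,  0.064])]
b/n [0.433 0.06  0.   ] [0.43  0.059 0.053]
b/n [ 0.427 -0.121  0.   ] [ 0.425 -0.114  0.053]
[ 0.275 -0.62   0.375] [-0.281 -0.089 -0.956] [318.196   0.    318.513]
```

Units first: shifts go in shares of 50 cm and turns go in shares of pi rad. So -0.328 m is -0.656, 0.279 m is 0.558, 0.447 rad is 0.1423.

Call:
drive_effector:
  rows: {"offsets":[[0.112, -0.132, 0, 0, 0, 0.0286, 0.4], [0.224, -0.262, 0, 0, 0, 0.0573, 0.4], [0.334, -0.394, 0, 0, 0, 0.0859, 0.4], [0.446, -0.524, 0, 0, 0, 0.1146, 0.4], [0.558, -0.656, 0, 0, 0, 0.1423, 0.4], [0.558, -0.656, 0, 0, 0, 0.1423, 0.4], [0.558, -0.656, 0, 0, 0, 0.1423, 0.4], [0.558, -0.656, 0, 0, 0, 0.1423, 0.4], [0.558, -0.656, 0, 0, 0, 0.1423, 0.4]]}

```text
time: 2.38
eef_pos: [0.3707, -0.2471, 0.2317]
tcp_rot: [0.998, -0.07, 0.0, 0.001]
contact_force: [-0.5, -1.0, -0.2]
opening: 0.4
finger_force: 0.0
```

```bash
python3 - <<'E'
from h import *
np.set_printoptions(precision=3,suppress=True)
r=pic('wrist','w1');print(r['xyz'])
for m in ctrl.mark_of('wrist','crate_a'): print(np.array(m['position']),m['conf'])
s=ctrl.get_state();print(s['time'],s['eef_pos'],R.from_quat(s['tcp_rot']).as_matrix())
E
```

```text
[ 0.445 -0.256  0.376]
[ 0.452 -0.258  0.003] 0.92
2.475 [ 0.37  -0.248  0.231] [[ 0.99  -0.142  0.   ]
 [-0.142 -0.99  -0.   ]
 [ 0.     0.    -1.   ]]
```

View pics/w1.png

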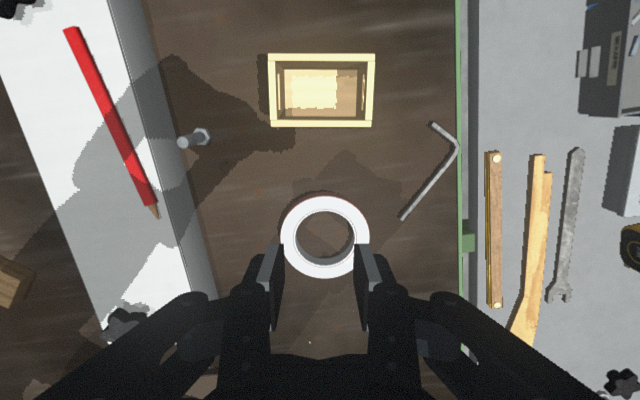

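The wrist view shows the right crate's rim at (268–376, 53–127), nearly square to the tool. The tape roll at (325,235) lies close by, so I'll check clearance there.

```bash
python3 - <<'E'
from h import *
np.set_printoptions(precision=3,suppress=True)
r=ctrl.read_camera('wrist')
for u in [(271,124),(372,127),(268,53),(376,54)]: print('rim',atz(r,u,.085))
for z in (.02,.05): print('tape far',atz(r,(325,195),z), atz(r,(325,278),z))
t=ctrl.read_camera('top'); print('tape top',[atz(t,(418,v),.03) for v in (247,284)])
E
```

```text
rim [ 0.432 -0.213  0.085]
rim [ 0.416 -0.302  0.085]
rim [ 0.489 -0.221  0.085]
rim [ 0.475 -0.311  0.085]
tape far [ 0.341 -0.25   0.02 ] [ 0.232 -0.236  0.02 ]
tape far [ 0.349 -0.251  0.05 ] [ 0.25  -0.237  0.05 ]
tape top [array([ 0.34, -0.24,  0.03]), array([ 0.232, -0.238,  0.03 ])]
```

To row units: 0.16 m is 0.32, 0.05 m is 0.1.

Call:
drive_effector:
  rows: {"offsets":[[0.02, 0, 0.1, 0, 0, 0, 0.4], [0.02, 0, 0.2, 0, 0, 0, 0.4], [0.02, 0, 0.32, 0, 0, 0, 0.4], [0.02, 0, 0.32, 0, 0, 0, 0.4], [0.06, 0, 0.32, 0, 0, 0, 0.4], [0.076, 0, 0.32, 0, 0, 0, 0.4], [0.09, 0, 0.32, 0, 0, 0, 0.4], [0.104, 0, 0.32, 0, 0, 0, 0.4], [0.12, 0, 0.32, 0, 0, 0, 0.4]]}

```text
time: 3.7
eef_pos: [0.4302, -0.2555, 0.0718]
tcp_rot: [0.998, -0.071, -0.0, 0.0]
contact_force: [-2.1, -0.4, 2.4]
opening: 0.4
finger_force: 1.3
```

Call:
drive_effector:
  rows: {"offsets":[[0.014, 0, 0, 0, 0, 0, 0.4], [0.028, 0, 0, 0, 0, 0, 0.4], [0.042, 0, 0, 0, 0, 0, 0.4], [0.054, 0, 0, 0, 0, 0, 0.4], [0.064, 0, 0, 0, 0, 0, 0.4], [0.064, 0, 0, 0, 0, 0, 0.4]]}

```text
time: 4.45
eef_pos: [0.4618, -0.2597, 0.071]
tcp_rot: [0.998, -0.07, -0.0, -0.0]
contact_force: [-0.2, 0.2, -0.1]
opening: 0.395
finger_force: 0.0
```

```bash
python3 - <<'E'
from h import *
r=pic('wrist','w2')
E
```

```text
(no output)
```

View pics/w2.png

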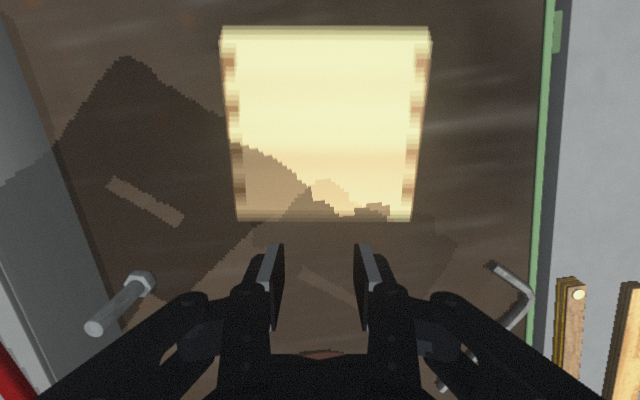

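The right crate lies on its back (220–432, 26–222). On to the left crate.

To row units: -0.424 m is -0.848, -0.134 m is -0.268, -0.142 rad is -0.0452.

Call:
drive_effector:
  rows: {"offsets":[[-0.04, 0, -0.06, 0, 0, 0, 0.4], [-0.05, 0, -0.17, 0, 0, 0, 0.4], [-0.06, -0.1, -0.26, 0, 0, 0, 0.4], [-0.07, -0.22, -0.26, 0, 0, -0.0159, 0.4], [-0.08, -0.34, -0.26, 0, 0, -0.0159, 0.4], [-0.1, -0.46, -0.26, 0, 0, -0.0318, 0.4], [-0.14, -0.58, -0.26, 0, 0, -0.0318, 0.4], [-0.18, -0.7, -0.26, 0, 0, -0.0452, 0.4], [-0.23, -0.8, -0.26, 0, 0, -0.0452, 0.4], [-0.268, -0.848, -0.26, 0, 0, -0.0452, 0.4]]}

```text
time: 5.75
eef_pos: [0.3873, 0.1809, 0.2012]
tcp_rot: [1.0, 0.002, -0.0, -0.0]
contact_force: [0.8, -0.8, 0.9]
opening: 0.399
finger_force: 0.0
```

Call:
drive_effector:
  rows: {"offsets":[[0, 0, 0, 0, 0, 0, 0.4], [0, 0, 0, 0, 0, 0, 0.4]]}

```text
time: 6.0
eef_pos: [0.3888, 0.1783, 0.2013]
tcp_rot: [1.0, 0.0, 0.0, 0.0]
contact_force: [-0.5, -0.1, 0.1]
opening: 0.402
finger_force: 0.0
```

```bash
python3 - <<'E'
from h import *
np.set_printoptions(precision=3,suppress=True)
r=pic('wrist','w3');print(r['xyz'])
for m in ctrl.mark_of('wrist','crate_a'): print(np.array(m['position']),m['conf'])
s=ctrl.get_state();print(s['time'],s['eef_pos'],R.from_quat(s['tcp_rot']).as_matrix())
pic('top','t3')
for m in ctrl.mark_of('top','crate_a'): print(np.array(m['position']),m['conf'])
E
```

```text
[0.464 0.18  0.345]
[ 0.466  0.176 -0.002] 0.64
6.1 [0.389 0.178 0.201] [[ 1.    -0.001  0.   ]
 [-0.001 -1.    -0.   ]
 [ 0.     0.    -1.   ]]
[ 0.467  0.179 -0.002] 0.98
[ 0.484 -0.269  0.034] 0.93
```

View pics/w3.png

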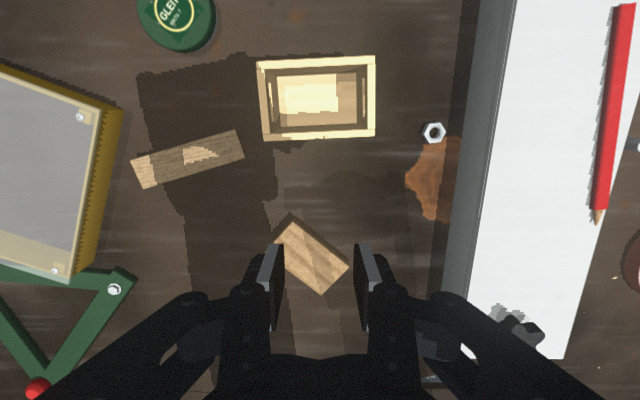

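The left rim spans (257–376, 56–140), turned about +0.05 rad. The wood block at (310,255) is low and nearer the robot. I'll tip the left crate now.

To row units: 0.13 m is 0.26, 0.05 m is 0.1, -0.05 rad is -0.0159.

Call:
drive_effector:
  rows: {"offsets":[[0, 0, 0.1, 0, 0, -0.0159, 0.4], [0, 0, 0.2, 0, 0, -0.0159, 0.4], [0.01, 0, 0.26, 0, 0, -0.0159, 0.4], [0.03, 0, 0.26, 0, 0, -0.0159, 0.4], [0.05, 0, 0.26, 0, 0, -0.0159, 0.4], [0.066, 0.002, 0.26, 0, 0, -0.0159, 0.4], [0.08, -0.002, 0.26, 0, 0, -0.0159, 0.4], [0.094, -0.002, 0.26, 0, 0, -0.0159, 0.4], [0.108, -0.002, 0.26, 0, 0, -0.0159, 0.4]]}

```text
time: 7.32
eef_pos: [0.4431, 0.18, 0.0717]
tcp_rot: [1.0, 0.026, 0.0, -0.0]
contact_force: [-2.4, 0.2, 2.7]
opening: 0.395
finger_force: 1.4
```

Call:
drive_effector:
  rows: {"offsets":[[0.014, 0, 0, 0, 0, 0, 0.4], [0.028, 0, 0, 0, 0, 0, 0.4], [0.042, 0, 0, 0, 0, 0, 0.4], [0.056, 0, 0, 0, 0, 0, 0.4], [0.07, 0, 0, 0, 0, 0, 0.4], [0.07, 0, 0, 0, 0, 0, 0.4], [0.04, 0, -0.1, 0, 0, 0, 0.4], [0.04, 0, -0.2, 0, 0, 0, 0.4], [0.04, 0, -0.26, 0, 0, 0, 0.4]]}

```text
time: 8.45
eef_pos: [0.4632, 0.1811, 0.204]
tcp_rot: [1.0, 0.026, 0.002, -0.0]
contact_force: [-0.7, -0.9, 0.2]
opening: 0.395
finger_force: 0.0
```

```bash
python3 - <<'E'
from h import *
np.set_printoptions(precision=3,suppress=True)
for c in ['scene','top','wrist']:
  r=pic(c,c+'4')
  for t in ['crate_a','stamp']:
    for m in ctrl.mark_of(c,t): print(c,t,np.array(m['position']),m['conf'])
  if c=='scene': cv2.imwrite('pics/crop4.png',cv2.resize(r['pixels'][180:320,220:480,::-1],None,fx=3,fy=3,interpolation=2))
E
```

```text
scene crate_a [0.497 0.178 0.033] 0.98
scene stamp [0.499 0.183 0.03 ] 0.87
top crate_a [0.496 0.178 0.031] 0.7
top crate_a [ 0.479 -0.266  0.033] 0.68
top stamp [0.503 0.181 0.03 ] 0.61
wrist crate_a [0.495 0.179 0.027] 0.72
wrist stamp [0.5   0.181 0.034] 0.8
```

View pics/crop4.png

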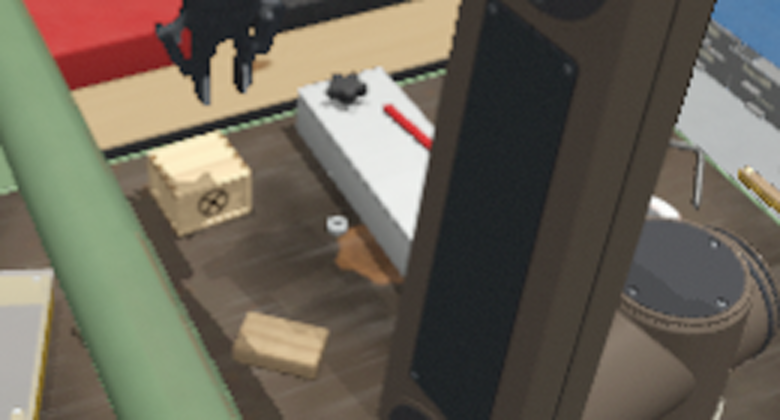

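The scene view shows the ring-and-cross stamp on the left crate (crop at 213,202), and the detectors agree at about (0.50, 0.18, 0.03). Both crates are down. I'll turn the tool and go to the left crate's outer side, staying low enough to pass under the overarm.

To row units: 0.08 m is 0.16, -0.064 m is -0.128, -1.519 rad is -0.4835.

Call:
drive_effector:
  rows: {"offsets":[[0.04, 0, 0.04, 0, 0, -0.0541, 0.4], [0.08, 0, 0.08, 0, 0, -0.1082, 0.4], [0.12, 0, 0.12, 0, 0, -0.1623, 0.4], [0.16, 0, 0.14, 0, 0, -0.2165, 0.4], [0.16, 0, 0.14, 0, 0, -0.2706, 0.4], [0.16, 0, 0.14, 0, 0, -0.3247, 0.4], [0.16, 0, 0.14, 0, 0, -0.3788, 0.4], [0.16, -0.04, 0.14, 0, 0, -0.4329, 0.4], [0.16, -0.09, 0.14, 0, 0, -0.4835, 0.4], [0.16, -0.128, 0.14, 0, 0, -0.4835, 0.4]]}

```text
time: 10.15
eef_pos: [0.5387, 0.2495, 0.1303]
tcp_rot: [0.708, 0.706, -0.001, -0.0]
contact_force: [0.5, 0.5, -0.1]
opening: 0.401
finger_force: 0.0
```

Call:
drive_effector:
  rows: {"offsets":[[0, 0, 0, 0, 0, 0, 0.4], [0, 0, 0, 0, 0, 0, 0.4]]}

```text
time: 10.4
eef_pos: [0.5391, 0.2485, 0.1309]
tcp_rot: [0.708, 0.706, -0.0, -0.0]
contact_force: [0.3, -0.1, -0.1]
opening: 0.4
finger_force: 0.0
```

```bash
python3 - <<'E'
from h import *
np.set_printoptions(precision=3,suppress=True)
s=ctrl.get_state();print(s['time'],s['eef_pos'],s['qpos'],R.from_quat(s['tcp_rot']).as_matrix())
r=pic('wrist','w5');print(r['xyz'])
for m in ctrl.mark_of('wrist','crate_a'): print(np.array(m['position']),m['conf'])
for m in ctrl.mark_of('wrist','wax_tin'): print('tin',np.array(m['position']),m['conf'])
E
```

```text
10.4 [0.539 0.248 0.131] [ 0.261  0.212  1.861 -0.     1.07   0.263] [[ 0.002  1.    -0.001]
 [ 1.    -0.002 -0.001]
 [-0.001 -0.001 -1.   ]]
[0.54  0.325 0.275]
tin [0.543 0.31  0.001] 0.62
tin [ 0.407  0.317 -0.002] 0.35
```

View pics/w5.png

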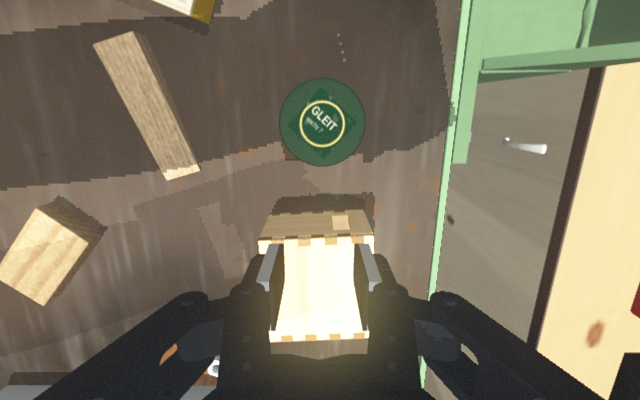

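The wrist view shows the crate's outer wall between rows 210 and 240, columns 260–373, with the tin's near edge at row 165. I'll check the gap.

```bash
python3 - <<'E'
from h import *
np.set_printoptions(precision=3,suppress=True)
r=ctrl.read_camera('wrist')
print([atz(r,u,.06) for u in [(260,240),(373,237)]],'base',[atz(r,u,0) for u in [(272,212),(363,209)]])
print('tin',atz(r,(322,166),.024),atz(r,(322,166),.0))
E
```

```text
[array([0.496, 0.227, 0.06 ]), array([0.58 , 0.229, 0.06 ])] base [array([0.497, 0.227, 0.   ]), array([0.58, 0.23, 0.  ])]
tin [0.542 0.275 0.024] [0.543 0.27  0.   ]
```

To row units: 0.11 m is 0.22, 0.09 m is 0.18.

Call:
drive_effector:
  rows: {"offsets":[[0.004, 0, 0.1, 0, 0, 0, 0.4], [0.004, 0, 0.18, 0, 0, 0, 0.4], [0.004, 0, 0.22, 0, 0, 0, 0.4], [0.004, 0, 0.22, 0, 0, 0, 0.4], [-0.012, 0, 0.22, 0, 0, 0, 0.4], [-0.024, 0, 0.22, 0, 0, 0, 0.4], [-0.036, 0, 0.22, 0, 0, 0, 0.4], [-0.05, 0, 0.22, 0, 0, 0, 0.4], [-0.064, 0, 0.22, 0, 0, 0, 0.4], [-0.08, 0, 0.22, 0, 0, 0, 0.4]]}

```text
time: 11.85
eef_pos: [0.5392, 0.2085, 0.0215]
tcp_rot: [0.707, 0.707, 0.0, -0.0]
contact_force: [0.8, 3.0, 2.0]
opening: 0.399
finger_force: 1.5
```

Call:
drive_effector:
  rows: {"offsets":[[-0.016, 0, 0, 0, 0, 0, 0.4], [-0.032, 0, 0, 0, 0, 0, 0.4], [-0.048, 0, 0, 0, 0, 0, 0.4], [-0.064, 0, 0, 0, 0, 0, 0.4], [-0.08, 0, 0, 0, 0, 0, 0.4], [-0.094, 0, 0, 0, 0, 0, 0.4], [-0.108, 0, 0, 0, 0, 0, 0.4], [-0.12, 0, 0, 0, 0, 0, 0.4], [-0.13, 0, 0, 0, 0, 0, 0.4], [-0.136, 0, 0, 0, 0, 0, 0.4]]}

```text
time: 13.1
eef_pos: [0.539, 0.1405, 0.0212]
tcp_rot: [0.708, 0.707, -0.0, -0.0]
contact_force: [0.5, 2.8, 1.5]
opening: 0.404
finger_force: 1.1
```

```bash
python3 - <<'E'
from h import *
np.set_printoptions(precision=3,suppress=True)
r=ctrl.read_camera('top')
for m in ctrl.mark_of('top','crate_a'): print(np.array(m['position']),m['conf'])
for m in ctrl.mark_of('top','fence')[:1]: print('fence',np.array(m['position']),m['conf'])
cv2.imwrite('pics/t6.png',cv2.resize(r['pixels'][140:300,200:400,::-1],None,fx=4,fy=3.75,interpolation=2))
E
```

```text
[ 0.481 -0.266  0.036] 0.72
[0.496 0.084 0.03 ] 0.6
fence [ 0.407 -0.029 -0.001] 0.81
```

View pics/t6.png

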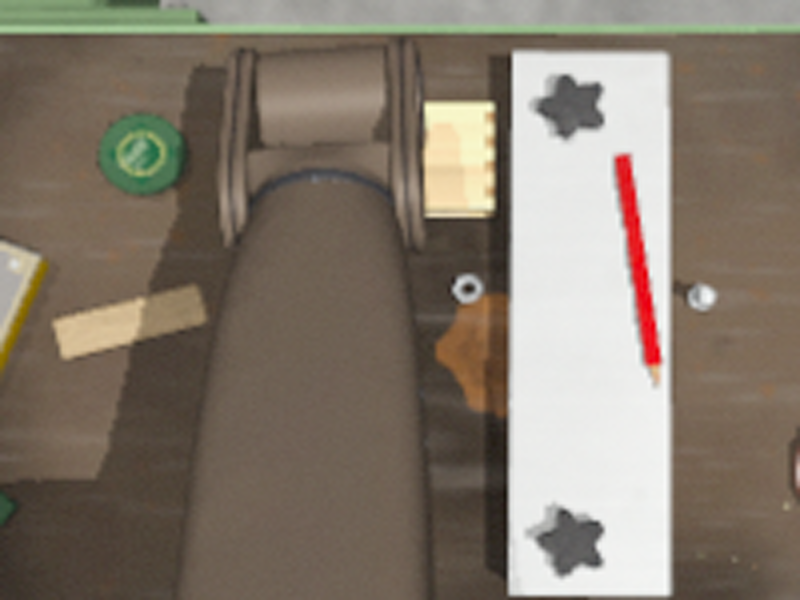

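The top view shows the crate edge at column 495 and the fence edge at 510, so about 11 mm remain. The edges are parallel.

To row units: -0.01 m is -0.02, -0.009 m is -0.018.

Call:
drive_effector:
  rows: {"offsets":[[-0.006, 0, 0, 0, 0, 0, 0.4], [-0.012, 0, 0, 0, 0, 0, 0.4], [-0.018, 0, 0, 0, 0, 0, 0.4], [-0.02, 0, 0, 0, 0, 0, 0.4], [-0.02, 0, 0, 0, 0, 0, 0.4]]}

```text
time: 13.88
eef_pos: [0.5392, 0.1305, 0.0214]
tcp_rot: [0.707, 0.707, -0.0, 0.0]
contact_force: [-0.2, -0.5, -0.6]
opening: 0.4
finger_force: 0.0
```

Call:
drive_effector:
  rows: {"offsets":[[-0.002, 0, 0, 0, 0, 0, 0.4], [-0.004, 0, 0, 0, 0, 0, 0.4], [-0.004, 0, 0, 0, 0, 0, 0.4]]}

```text
time: 14.25
eef_pos: [0.5392, 0.1288, 0.0214]
tcp_rot: [0.707, 0.707, 0.0, 0.0]
contact_force: [0.1, 1.1, -1.1]
opening: 0.397
finger_force: 0.5
```

Call:
drive_effector:
  rows: {"offsets":[[-0.002, 0, 0, 0, 0, 0, 0.4], [-0.004, 0, 0, 0, 0, 0, 0.4], [-0.004, 0, 0, 0, 0, 0, 0.4]]}

```text
time: 14.62
eef_pos: [0.5393, 0.1269, 0.0214]
tcp_rot: [0.708, 0.707, 0.0, 0.0]
contact_force: [0.1, 1.6, 0.4]
opening: 0.398
finger_force: 0.9
```

Call:
drive_effector:
  rows: {"offsets":[[-0.002, 0, 0, 0, 0, 0, 0.4], [-0.003, 0, 0, 0, 0, 0, 0.4], [-0.003, 0, 0, 0, 0, 0, 0.4]]}

```text
time: 15.0
eef_pos: [0.5396, 0.1268, 0.0215]
tcp_rot: [0.708, 0.706, 0.002, -0.0]
contact_force: [1.9, 7.4, -1.3]
opening: 0.399
finger_force: 3.6
```

The TCP has stopped at y=0.127 and the force has jumped to 7.4 N, so the crate is against the fence. I'll press a little more to seat it, then back out.

To row units: -0.002 m is -0.004, -0.001 m is -0.002.

Call:
drive_effector:
  rows: {"offsets":[[-0.002, 0, 0, 0, 0, 0, 0.4], [-0.004, 0, 0, 0, 0, 0, 0.4], [-0.004, 0, 0, 0, 0, 0, 0.4]]}

```text
time: 15.38
eef_pos: [0.5397, 0.1268, 0.0216]
tcp_rot: [0.708, 0.706, 0.003, -0.002]
contact_force: [1.8, 14.3, -1.7]
opening: 0.399
finger_force: 7.3
```

Call:
drive_effector:
  rows: {"offsets":[[0.008, 0, 0, 0, 0, 0, 0.4], [0.024, 0, 0, 0, 0, 0, 0.4], [0.06, 0, 0, 0, 0, 0, 0.4], [0.08, 0, -0.06, 0, 0, 0, 0.4], [0.08, 0, -0.16, 0, 0, 0, 0.4], [0.08, 0.1, -0.28, 0, 0, 0, 0.4], [0.08, 0.2, -0.36, 0, 0, 0, 0.4], [0.08, 0.2, -0.36, 0, 0, 0, 0.4], [0.08, 0.2, -0.36, 0, 0, 0, 0.4]]}

```text
time: 16.5
eef_pos: [0.6404, 0.1638, 0.2026]
tcp_rot: [0.707, 0.707, 0.001, 0.001]
contact_force: [0.1, 0.6, -0.4]
opening: 0.4
finger_force: 0.0
```

```bash
python3 - <<'E'
from h import *
np.set_printoptions(precision=3,suppress=True)
s=ctrl.get_state();print(s['time'],s['eef_pos'])
r=ctrl.read_camera('top')
for m in ctrl.mark_of('top','crate_a'): print(np.array(m['position']),m['conf'])
cv2.imwrite('pics/t7.png',cv2.resize(r['pixels'][140:300,200:470,::-1],None,fx=2.9,fy=2.9,interpolation=2))
r=pic('wrist','w7')
E
```

```text
16.5 [0.64  0.164 0.203]
[0.494 0.07  0.03 ] 0.7
[ 0.481 -0.266  0.033] 0.61
```

View pics/t7.png

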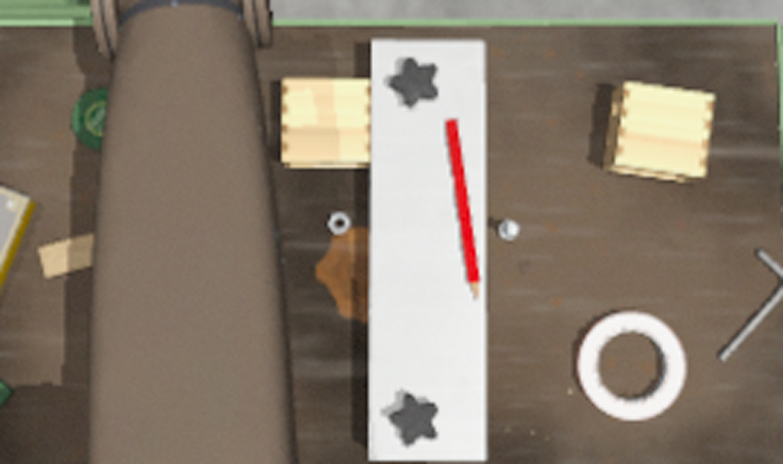

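View pics/w7.png

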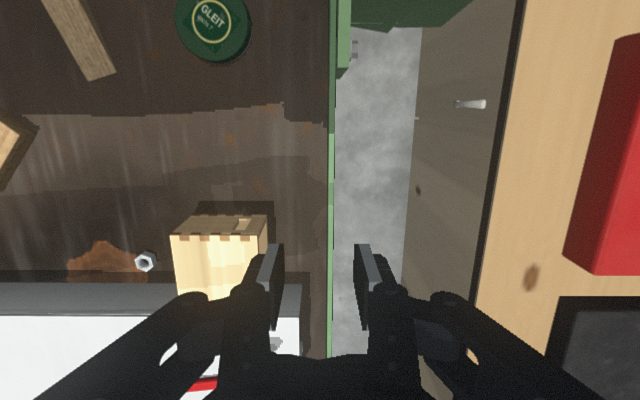

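The left crate (281–370, 77–168) lies flush along the fence edge at column 370. The right crate is on its back and well clear, the bystanders haven't moved, and the hand is free.

```bash
python3 -c "
from plant import ctrl
print(ctrl.sign_off())"
```

```text
the job is handed in; nothing more can be done
None
```

Both crates were tipped onto their backs, the stamped left crate was pushed flush against its side of the fence, the unstamped one was left well clear, and the job was handed in at about 16.5 s.

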